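# Free the sagging gate bolt of the bay with the board and hold its gate ajar

## Robot

A 7-joint arm with a two-finger parallel gripper is mounted at the origin on the work surface. World frame = base frame: x ahead of the robot, y to its left, z up, the work surface at z = 0. Lengths are in m, angles in rad, forces in N, time in s.
With the tool pointing down it reaches from about 0.35 to 0.9 m from the base axis. Payload 7.2 kg.
Tool frame: the origin (TCP) lies on the centre line of the jaws, within the pads' length; the fingertips stand 19 mm ahead of it and the grasp point (between the pads) is the TCP; x points along the fingers, y is the direction in which the jaws open and shut, and the axes are right-handed (so a half turn about x gives the same grasp; the last joint's range is limited). The gripper opens to 88 mm and grips with 3 to 60 N. Pads are 20 mm wide; open, the fingers measure 115 mm over their backs; the gripper's body (75 mm by 178 mm) begins 61 mm behind the grasp point.
Start: joints at [1.171, 0.411, -0.013, 1.596, 0.006, 1.134, -0.082], TCP at [0.204, -0.591, 0.242] pointing down, gripper open.
Joint ranges: [-2.95, 2.95], [-0.29, 1.99], [-1.47, 1.44], [0.14, 2.54], [-1.03, 4.17], [0.13, 1.85], [-2.86, 2.86]. Speed limits (rad/s): [2.39, 2.39, 3.01, 3.01, 3.14, 3.14, 3.14].

## Interface

Orientations are given as [roll, pitch, yaw] about the fixed x, y, z axes, in that order (R = Rz(yaw) Ry(pitch) Rx(roll)).
In Python, from bench import r, viewer, workorder gives the robot as it stands.
- The arm moves only by the tool arm_command, never from a script. Its argument "rows" is a list of rows, each a list of 7 numbers: the shift along the tool's x, y, z in mm, then the turn, a rotation vector about the tool's x, y, z in rad, then the finger opening in mm, from 0 to 87.8. In form: [[x, y, z, ax, ay, az, claw], ...]. A call has 1 to 8 rows; each row shifts and turns the commanded pose from where the row before left it, along the tool's axes as they then stand; what a row does not reach is not made up. A row lasts 1/12 s, in which the tool goes at most 41.7 mm and 7.16 degrees, less where a joint would pass 70% of its speed; a pose out of reach is approached as far as the arm can. A call is refused whole if a number of a shift passes 41.7 or a number of a turn 0.125, either way. A call with a gripper value outside its range is refused whole. The fingers move at their own pace and stop on an object; "grip_force" is the grip in N (left out, the last holds). Time passes only in rows, so rows that do not move let the fingers close. It gives the time, the measured TCP pose, the force and the opening at its end, in the units of the state.
- r.observe(): the state, without advancing time (a new reading comes with each control period).
- viewer.read_camera(name): name is "side" or "top" or "wrist"; returns (picture, depth): 384x512x3 uint8, red, green, blue; 384x512 float32, m along the optical axis (not along the pixel's ray), 0 where there is no reading.
- viewer.get_calibration(name): a dict with "vfov" (degrees; the focal length in pixels is half the picture's height over the tangent of half this angle, whatever the lens; pixels are square), "cx", "cy" (the principal point, pixels), "T" (4x4, takes a point from camera to world coordinates). Camera axes: x right, y down, z forward; pixel columns grow to the right and rows downward; lengths in m; the calibration is good to about 2 mm. A picture is of the moment at which its call begins: read the wrist's pose just before it. get_calibration takes no time and is no camera call; for the wrist camera it gives the pose at the moment of the call.
- workorder.hand_in(): hands the job in, once; it reports no verdict.
The state is a dict: "clock": time; "joint_positions": joint angles; "dq": joint speeds; "joint_torque": joint torques, N m; "tcp_pos": TCP position; "ee_rot": TCP orientation; "contact_force": force on the tool from outside, world axes, zero at the start; "ft_torque": the same for the moment, N m; "opening": finger opening in m.
Only numpy, scipy, OpenCV 4.12 (cv2) and the standard library are available. Lean on these libraries where they do the work, as an engineer would, in place of code of your own. Each camera call takes 0.05 s, during which the arm holds its last target. There are 200 camera calls.

## Task

One bay of the bench test cage holds the green circuit board: unbolt that bay's gate only. Its barrel bolt sags behind the bent lip of the keeper, so lift the bolt over the lip while you draw it back, then pull the gate towards you and finish while holding it motionless and ajar against its closing spring, with a gap of about 70 mm at the free edge. Leave the other gate bolted and everything else, in the bays and on the bench, where it is.

Things in the scene. Friction and masses are not known exactly. Their poses are not given: they have to be found in the camera images.
- cage: fixed test cage with two bays side by side, open on top: aluminium base 8 mm thick, three dark steel posts 130 mm high, clear walls to 64 mm; 476 mm wide along its y, 165 mm deep along its x; origin at table height in the middle of its front, x into the cage away from the robot, y to the left. The middle post is at y = 0: the left bay (gate0, bolt0) is at y > 0, the right bay (gate1, bolt1) at y < 0. Both gates hinge at their +y end and are bolted to the post at their -y end
- board: green circuit board 55 x 75 mm, 6 mm thick, carrying a metal screening can 16 mm high and small parts; lies flat in one of the two bays; origin under its centre
- attenuator: black finned block 50 x 46 mm, 34 mm high with a brass connector; stands in the other bay; origin under its centre
- gate0 (a joint): hinge of the left (+y) gate, rad: 0 shut, grows as the gate swings out towards the robot (its free edge leaves the post in the cage's -x direction), stop at 1.3. A spring pulls it shut with 0.2 N m when shut, rising by 0.3 N m per rad (about 3 N at the drawn bolt's pin)
- bolt0 (a joint): draw of the left (+y) gate's bolt along the gate, m: 0 pushed home, grows to 0.040 as it is drawn away from the post, towards the hinge. 0.028 or more frees the gate; friction about 1.5 N, stays where it is left
- lift0 (a joint): lift of the left (+y) gate's bolt in the slack of its worn staples, m: 0 sagging at the bottom (where its 180 g let it fall back), 0.020 at the top. The rod (10 mm thick) has a square head 26 x 26 x 6 mm centred 7 mm from its tip, 70 mm from the pin. Up to a draw of about 0.018 m the square head is trapped behind the keeper's lip and passes over it only with a lift above about 0.009
- leaf0: leaf of the left (+y) gate: dark steel frame 171 mm wide, 14 mm thick, from 14 to 118 mm above the table, clear panel; origin on the hinge axis at table height, at rest when shut its y axis is the cage's y and the leaf runs from the origin along its own -y to its free edge at 175 mm, 3 mm short of the post. The bolt lies along its front (-x) face, rod axis 22 mm in front of the leaf's mid-plane and 95 mm above the table
- pin0 (a point): grip point on the left (+y) bolt's upright pin: steel pin 14 mm thick standing on the rod, 168 mm above the table while the bolt sags; the pin's top is 20 mm above this point, and all around lies lower than 131 mm above the table, so its upper 55 mm is free on all sides. It is 130 mm from the hinge axis along the gate with the bolt home; moves with the bolt, axes as the leaf's
- lip0 (a point): top middle of the bent-up lip of the left (+y) gate's keeper, a steel bracket on the post: the lip is 4 mm thick, its top 89 mm above the table, between the gate's free edge and the bolt's head; it overlaps the sagging head by 7 mm of height. The keeper's front plate (top 117 mm above the table) stops the bolt from leaving towards the robot
- hinge0 (a point): on the upright hinge axis of the left (+y) gate, 118 mm above the table, at the gate's +y end; fixed
- gate1 (a joint): hinge of the right (-y) gate, rad: 0 shut, grows as the gate swings out towards the robot (its free edge leaves the post in the cage's -x direction), stop at 1.3. A spring pulls it shut with 0.2 N m when shut, rising by 0.3 N m per rad (about 3 N at the drawn bolt's pin)
- bolt1 (a joint): draw of the right (-y) gate's bolt along the gate, m: 0 pushed home, grows to 0.040 as it is drawn away from the post, towards the hinge. 0.028 or more frees the gate; friction about 1.5 N, stays where it is left
- lift1 (a joint): lift of the right (-y) gate's bolt in the slack of its worn staples, m: 0 sagging at the bottom (where its 180 g let it fall back), 0.020 at the top. The rod (10 mm thick) has a square head 26 x 26 x 6 mm centred 7 mm from its tip, 70 mm from the pin. Up to a draw of about 0.018 m the square head is trapped behind the keeper's lip and passes over it only with a lift above about 0.009
- leaf1: leaf of the right (-y) gate: dark steel frame 171 mm wide, 14 mm thick, from 14 to 118 mm above the table, clear panel; origin on the hinge axis at table height, at rest when shut its y axis is the cage's y and the leaf runs from the origin along its own -y to its free edge at 175 mm, 3 mm short of the post. The bolt lies along its front (-x) face, rod axis 22 mm in front of the leaf's mid-plane and 95 mm above the table
- pin1 (a point): grip point on the right (-y) bolt's upright pin: steel pin 14 mm thick standing on the rod, 168 mm above the table while the bolt sags; the pin's top is 20 mm above this point, and all around lies lower than 131 mm above the table, so its upper 55 mm is free on all sides. It is 130 mm from the hinge axis along the gate with the bolt home; moves with the bolt, axes as the leaf's
- lip1 (a point): top middle of the bent-up lip of the right (-y) gate's keeper, a steel bracket on the post: the lip is 4 mm thick, its top 89 mm above the table, between the gate's free edge and the bolt's head; it overlaps the sagging head by 7 mm of height. The keeper's front plate (top 117 mm above the table) stops the bolt from leaving towards the robot
- hinge1 (a point): on the upright hinge axis of the right (-y) gate, 118 mm above the table, at the gate's +y end; fixed
- adapter_a: brass coaxial adapter, 20 mm thick, 26 mm tall, standing at the back of the left bay; origin under its centre
- adapter_b: the same kind of brass adapter at the back of the right bay; origin under its centre
- antenna: stub antenna, black, 12 mm thick, 90 mm long with a brass end, lying on the table in front of the gates, clear of their swing; origin at its underside
- driver: screwdriver lying on the table in front of the gates, clear of their swing; origin at its underside
- tape_roll: roll of amber tape, 70 mm across, 19 mm high, beside the cage; origin under its centre
- calkit: closed grey case 90 x 60 x 30 mm beside the cage; origin under its centre
- spanner: small spanner lying beside the cage; origin at its underside
Things that resemble listed ones, but are neither listed nor needed, are in the scene too. Leave any pink look-alike of the board alone.

How it is judged:
On the way, in this order (a step that is already met when the one before it is completed fails the run):
1. the bolt of the board's bay is lifted with its gate still shut (((y of board in the frame of cage above 0 m and value of joint lift0 above 0.007 m and value of joint gate0 below 0.1 rad) or (y of board in the frame of cage below 0 m and value of joint lift1 above 0.007 m and value of joint gate1 below 0.1 rad))), for 0.05 s.
2. that bolt is drawn back past the lip and out of the keeper (((y of board in the frame of cage above 0 m and value of joint bolt0 above 0.023 m) or (y of board in the frame of cage below 0 m and value of joint bolt1 above 0.023 m))), for 0.05 s.
At the end, for the whole second after the job is handed in: The gate of the board's bay stands still (under 0.05 rad/s), 0.23 to 0.60 rad open (40 to 103 mm gap at its free edge), held by the fingers with over 1 N on the gate or its bolt; the other gate is shut (under 0.06 rad), its bolt drawn less than 14 mm (((y of board in the frame of cage above 0 m and value of joint gate0 between 0.23 and 0.6 rad and velocity of joint gate0 between -0.05 and 0.05 rad/s and contact force between the fingers and leaf0 above 1 N and value of joint gate1 below 0.06 rad and value of joint bolt1 below 0.014 m) or (y of board in the frame of cage below 0 m and value of joint gate1 between 0.23 and 0.6 rad and velocity of joint gate1 between -0.05 and 0.05 rad/s and contact force between the fingers and leaf1 above 1 N and value of joint gate0 below 0.06 rad and value of joint bolt0 below 0.014 m))); the arm keeps its last pose, push and grip.
It fails at once if the other bay's gate is unbolted or opened ((y of board in the frame of cage above 0 m and (value of joint bolt1 above 0.018 m or value of joint gate1 above 0.08 rad)) or (y of board in the frame of cage below 0 m and (value of joint bolt0 above 0.018 m or value of joint gate0 above 0.08 rad))).
It fails at once if the board or attenuator is moved by more than 20 mm (distance of any of board, attenuator from where it was at the start of the episode above 0.02 m).
It fails at once if a bystander is moved by more than 30 mm (distance of any of adapter_a, adapter_b, antenna, driver, tape_roll, calkit, spanner from where it was at the start of the episode above 0.03 m).
It also fails if it takes over 32 s, if anything falls off the work surface, if the arm or the gripper's body presses on something with over 40 N, if the wrist force passes 120 N, or if a joint passes its speed limit or range.

## Working session

There is one attempt and no reset: what is moved stays moved. The work goes in short steps, Python scripts to look and compute and a tool call to move; the robot and the scene stay as the last step left them, time stands still between calls to the robot, and variables do not carry over. Pictures are saved under pics/ and viewed, about 8 in all and at most 12, crops included, and the job is handed in when it is done.

Besides the shell and the picture viewer there is one more tool, called after "Call:" by a JSON object that holds its "fn" and its "kwargs". arm_command: Moves the arm, as the interface text tells. Its arguments: {"type":"object","properties":{"rows":{"type":"array"},"grip_force":{"type":"number"}},"required":["rows"]}

```bash
mkdir -p pics; cat > h.py <<'E'
import numpy as np, cv2
from bench import r, viewer, workorder
def look(n,f,crop=None,s=1):
    im,d=viewer.read_camera(n); c=viewer.get_calibration(n)
    np.savez('last_'+n,im=im,d=d,**{k:np.array(c[k]) for k in('vfov','cx','cy','T')})
    save(n,f,crop,s)
def save(n,f,crop=None,s=1):
    im=np.load(f'last_{n}.npz')['im']
    if crop: a,b,c,e=crop; im=im[b:e,a:c]
    im=cv2.resize(im,None,fx=s,fy=s,interpolation=cv2.INTER_CUBIC)
    cv2.imwrite('pics/'+f,im[...,::-1])
def pt(n,u,v,depth=None,z=None):
    L=np.load(f'last_{n}.npz'); f=192/np.tan(np.radians(float(L['vfov']))/2)
    ray=np.array([(u-L['cx'])/f,(v-L['cy'])/f,1.]); T=L['T']
    if z is not None:
        w=T[:3,:3]@ray; return T[:3,3]+w*(z-T[2,3])/w[2]
    if depth is None: depth=float(L['d'][int(round(v)),int(round(u))])
    return (T@np.r_[ray*depth,1])[:3]
E
python3 - <<'E'
from h import *
print(r.observe())
look('top','top1.png',s=1.5); look('side','side1.png',s=1.5)
E
```

```text
{'clock': 0.0, 'joint_positions': array([ 1.17077439,  0.41188634, -0.01274838,  1.5970777 ,  0.00559581,
        1.13431648, -0.08217631]), 'dq': array([-0.00160737, -0.00014059, -0.00206423,  0.00082524,  0.00029988,
       -0.00068853,  0.00110469]), 'joint_torque': array([-8.10964684e-05, -5.87947583e+01,  6.41683750e-01, -2.91062844e+01,
       -5.39218902e-02,  1.81977474e-02,  1.70307258e-04]), 'tcp_pos': array([ 0.20342127, -0.59043704,  0.24080355]), 'ee_rot': array([-1.51058583,  1.56914398,  1.96290881]), 'contact_force': array([-0.3618282 ,  0.57377237, -0.15971091]), 'ft_torque': array([ 0.02602076, -0.0156062 , -0.00707521]), 'opening': 0.08791094971429463}
```

View pics/top1.png

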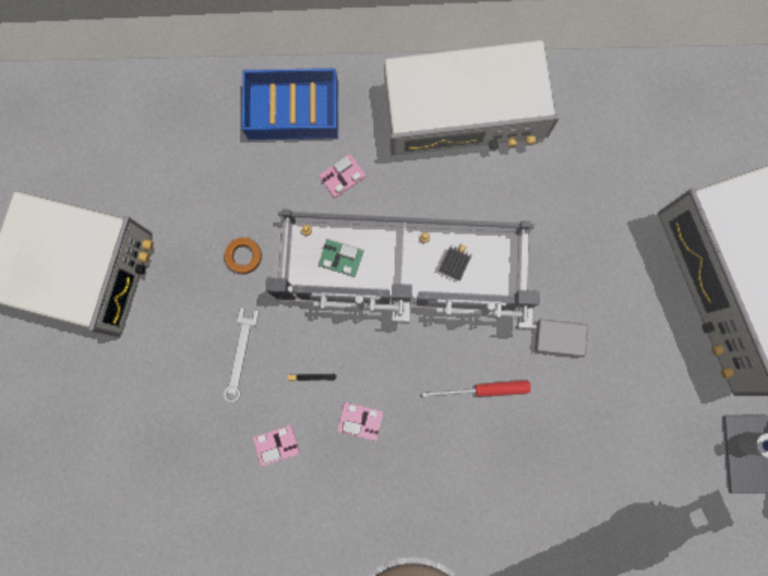

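View pics/side1.png

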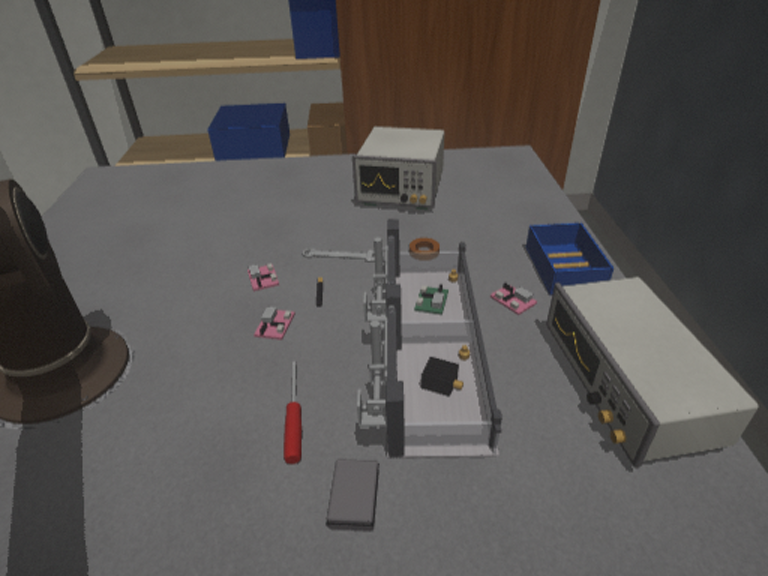

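The green board (341,257 in the 1.5x top view) is in the left bay. Its pink look-alikes are at (342,175), (361,420) and (276,445). The pins that could be mistaken for each other are the left bolt's, near (360,300), and the right bolt's, near (449,308). I'll check with a crop.

```bash
python3 - <<'E'
from h import *
save('top','top2.png',(172,130,372,230),4)
for (u,v) in [(185,192),(268,194),(351,198),(191,143),(352,151)]: print(u,v,pt('top',u,v))
L=np.load('last_top.npz'); d=L['d'];
# world height map: points higher than .15
f=192/np.tan(np.radians(float(L['vfov']))/2);v,u=np.mgrid[:384,:512]
P=np.stack([(u-L['cx'])/f*d,(v-L['cy'])/f*d,d],-1)@L['T'][:3,:3].T+L['T'][:3,3]
m=(P[...,2]>.14)&(u>172)&(u<372)&(v>180)&(v<225)
for a,b in zip(*np.nonzero(m)): print(b,a,P[a,b].round(3))
print(L['T'])
E
```

```text
185 192 [0.59991733 0.22569165 0.12794301]
268 194 [0.59093391 0.00877951 0.12933248]
351 198 [ 0.57740874 -0.20650628  0.12624879]
191 143 [0.74573108 0.21934353 0.070982  ]
352 151 [ 0.71478636 -0.22464281  0.07200911]
241 184 [0.412 0.022 1.379]
326 185 [0.412 0.022 1.379]
355 186 [0.412 0.022 1.379]
312 188 [0.412 0.022 1.379]
369 190 [0.412 0.022 1.379]
250 192 [0.412 0.022 1.379]
209 197 [0.412 0.022 1.379]
237 197 [0.576 0.086 0.187]
238 197 [0.576 0.084 0.189]
239 197 [0.576 0.081 0.188]
240 197 [0.576 0.079 0.189]
287 197 [0.412 0.022 1.379]
237 198 [0.574 0.087 0.186]
238 198 [0.574 0.084 0.188]
239 198 [0.574 0.081 0.188]
240 198 [0.573 0.079 0.191]
241 198 [0.574 0.077 0.185]
261 198 [0.412 0.022 1.379]
237 199 [0.572 0.087 0.185]
238 199 [0.572 0.084 0.184]
239 199 [0.571 0.082 0.186]
240 199 [0.572 0.079 0.185]
241 199 [0.571 0.077 0.186]
314 199 [0.412 0.022 1.379]
237 200 [0.569 0.087 0.186]
238 200 [0.569 0.084 0.184]
239 200 [0.569 0.082 0.184]
240 200 [0.569 0.079 0.185]
241 200 [0.569 0.077 0.187]
242 200 [0.571 0.075 0.166]
237 201 [0.568 0.087 0.178]
238 201 [0.
[... 1660 characters left out ...]
151]
325 207 [ 0.551 -0.134  0.162]
326 207 [ 0.55  -0.135  0.169]
327 207 [ 0.551 -0.139  0.164]
281 208 [0.412 0.022 1.379]
324 208 [ 0.551 -0.134  0.143]
325 208 [ 0.551 -0.136  0.142]
230 211 [0.412 0.022 1.379]
272 212 [0.412 0.022 1.379]
283 213 [0.412 0.022 1.379]
339 213 [0.412 0.022 1.379]
189 215 [0.412 0.022 1.379]
223 216 [0.412 0.022 1.379]
366 217 [0.412 0.022 1.379]
241 218 [0.412 0.022 1.379]
342 223 [0.412 0.022 1.379]
368 223 [0.412 0.022 1.379]
315 224 [0.412 0.022 1.379]
[[-0.01328815 -0.98907452  0.14681625  0.41208192]
 [-0.99971587  0.01604744  0.01762571  0.02165857]
 [-0.01978917 -0.14654032 -0.98900674  1.37905462]
 [ 0.          0.          0.          1.        ]]
```

View pics/top2.png

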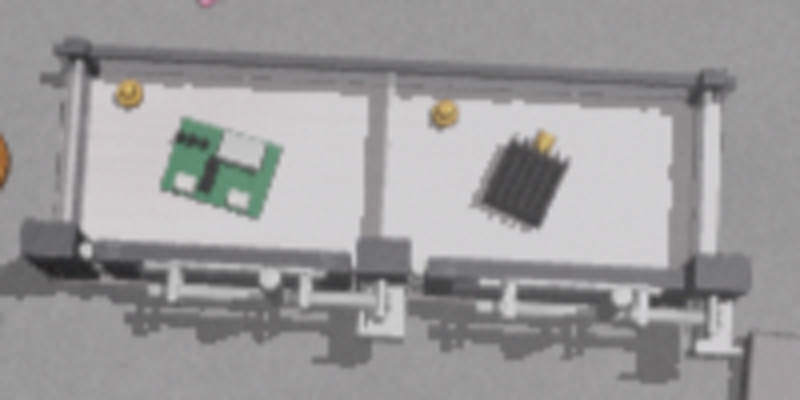

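The left bolt's pin stands at (0.571, 0.082), between the staples at about (270,278) in the crop. The green board is in that bay at (225,165). The cage yaw is about -0.06.

```bash
cat >> h.py <<'E'
from scipy.spatial.transform import Rotation as Ro
def tool(): 
    o=r.observe(); return o['tcp_pos'],Ro.from_euler('xyz',o['ee_rot']).as_matrix()
def togo(p,yjaw=None):
    """shift in tool axes (mm) to world p; rotvec to point down with tool y at world yaw yjaw"""
    q,R=tool(); print('tcp',q.round(4),'shift mm',(R.T@(np.array(p)-q)*1000).round(1)); print(R.round(3))
    if yjaw is not None:
        x=np.array([0,0,-1.]); y=np.array([np.cos(yjaw),np.sin(yjaw),0]); G=np.c_[x,y,np.cross(x,y)]
        print('turn',Ro.from_matrix(R.T@G).as_rotvec().round(3), 'shift after turn',(G.T@(np.array(p)-q)*1000).round(1))
E
python3 - <<'E'
from h import *
for y in (-.06,np.pi-.06,np.pi/2-.06,-np.pi/2-.06): togo([.571,.082,.24],y)
E
```

```text
tcp [ 0.2034 -0.5905  0.2409] shift mm [   1.6 -516.1 -566.6]
[[-0.001  0.326 -0.945]
 [ 0.001 -0.945 -0.326]
 [-1.    -0.001  0.   ]]
turn [-1.179e+00 -1.000e-03  1.000e-03] shift after turn [   0.9  326.6 -693.3]
tcp [ 0.2034 -0.5905  0.2409] shift mm [   1.6 -516.1 -566.6]
[[-0.001  0.326 -0.945]
 [ 0.001 -0.945 -0.326]
 [-1.    -0.001  0.   ]]
turn [1.963e+00 1.000e-03 1.000e-03] shift after turn [   0.9 -326.6  693.3]
tcp [ 0.2034 -0.5905  0.2409] shift mm [   1.6 -516.1 -566.6]
[[-0.001  0.326 -0.945]
 [ 0.001 -0.945 -0.326]
 [-1.    -0.001  0.   ]]
turn [-2.75e+00 -2.00e-03  0.00e+00] shift after turn [  0.9 693.3 326.6]
tcp [ 0.2034 -0.5905  0.2409] shift mm [   1.6 -516.1 -566.6]
[[-0.001  0.326 -0.945]
 [ 0.001 -0.945 -0.326]
 [-1.    -0.001  0.   ]]
turn [0.392 0.    0.001] shift after turn [   0.9 -693.3 -326.6]
```

Call:
{"fn": "arm_command", "kwargs": {"rows": [[0,0,0,-0.118,0,0,50],[0,0,0,-0.118,0,0,50],[0,0,0,-0.118,0,0,50],[0,0,0,-0.118,0,0,50],[0,0,0,-0.118,0,0,50],[0,0,0,-0.118,0,0,50],[0,0,0,-0.118,0,0,50],[0,0,0,-0.118,0,0,50]], "grip_force": 30}}

```text
clock: 0.77
tcp_pos: [0.2035, -0.5907, 0.2412]
ee_rot: [-2.501, 1.57, 1.922]
contact_force: [-0.3, 0.5, -0.0]
opening: 0.0503
```

Call:
{"fn": "arm_command", "kwargs": {"rows": [[0,0,0,-0.118,0,0,50],[0,0,0,-0.117,0,0,50],[-2,16,-34,0,0,0,50],[-2,16,-34,0,0,0,50],[-2,16,-34,0,0,0,50],[-2,16,-34,0,0,0,50],[-2,16,-34,0,0,0,50],[-2,16,-34,0,0,0,50]]}}

```text
clock: 1.43
tcp_pos: [0.312, -0.3912, 0.2535]
ee_rot: [-2.007, 1.57, 2.646]
contact_force: [0.9, -1.4, 0.4]
opening: 0.0498
```

Call:
{"fn": "arm_command", "kwargs": {"rows": [[-2,16,-34,0,0,0,50],[-2,16,-34,0,0,0,50],[-2,16,-34,0,0,0,50],[-2,16,-34,0,0,0,50],[-2,16,-34,0,0,0,50],[-2,16,-34,0,0,0,50],[-2,16,-34,0,0,0,50],[-2,16,-34,0,0,0,50]]}}

```text
clock: 2.1
tcp_pos: [0.456, -0.1275, 0.2697]
ee_rot: [-0.305, 1.57, -1.937]
contact_force: [1.0, -0.5, -0.2]
opening: 0.0499
```

Call:
{"fn": "arm_command", "kwargs": {"rows": [[0,16,-34,0,0,0,50],[0,16,-34,0,0,0,50],[0,16,-34,0,0,0,50],[0,16,-34,0,0,0,50],[0,16,-34,0,0,0,50],[0,0,0,0,0,0,50],[0,0,0,0,0,0,50],[0,0,0,0,0,0,50]]}}

```text
clock: 2.77
tcp_pos: [0.5453, 0.0352, 0.269]
ee_rot: [-1.16, 1.569, -2.79]
contact_force: [0.9, 0.3, -0.7]
opening: 0.0497
```

```bash
python3 - <<'E'
from h import *
togo([.571,.082,.168],-.06)
look('wrist','w1.png',s=1.5)
print(r.observe())
E
```

```text
tcp [0.5453 0.0352 0.269 ] shift mm [101.   23.  -48.3]
[[-0.001  0.998 -0.06 ]
 [-0.001 -0.06  -0.998]
 [-1.    -0.001  0.001]]
turn [0.    0.001 0.001] shift after turn [101.   22.8 -48.3]
{'clock': 2.8167, 'joint_positions': array([ 0.37720565,  0.3283326 , -0.66845269,  1.71781556,  0.21915664,
        1.172543  , -0.4123194 ]), 'dq': array([ 0.01858635, -0.00826606,  0.00243772,  0.00236517, -0.00026897,
       -0.00197881, -0.00341857]), 'joint_torque': array([-1.19203459e+00, -4.68940043e+01, -6.50560051e+00, -2.90931970e+01,
       -1.25176683e-01, -5.14953677e-02, -6.06684684e-03]), 'tcp_pos': array([0.54527951, 0.03439656, 0.2692169 ]), 'ee_rot': array([-0.8312312 ,  1.56943185, -2.46320046]), 'contact_force': array([-0.19107891, -0.32033432,  0.26885717]), 'ft_torque': array([-0.0255379 , -0.09704234,  0.01566824]), 'opening': 0.050213946433887456}
```

View pics/w1.png

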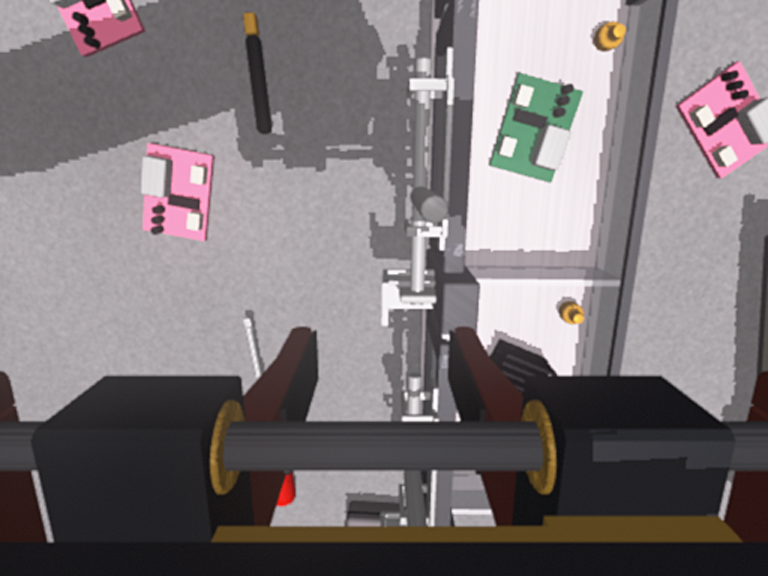

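The wrist view shows the left pin's top at about (434,207), which is (289,138) native. The green board is behind this gate and the middle-post keeper is below it at (408,290).

```bash
python3 - <<'E'
from h import *
for u,v in [(289,138),(289,141),(286,138),(292,138)]: print(pt('wrist',u,v), pt('wrist',u,v,z=.188))
L=np.load('last_wrist.npz'); d=L['d']; f=192/np.tan(np.radians(float(L['vfov']))/2);v,u=np.mgrid[:384,:512]
P=np.stack([(u-L['cx'])/f*d,(v-L['cy'])/f*d,d],-1)@L['T'][:3,:3].T+L['T'][:3,3]
m=(abs(P[...,2]-.187)<.005)&(u>265)&(u<305)&(v>110)&(v<165)
Q=P[m]; print(len(Q),Q.min(0),Q.max(0),(Q.min(0)+Q.max(0))/2)
p=(Q.min(0)+Q.max(0))/2
togo([p[0],p[1],.168],-.06)
E
```

```text
[0.57267439 0.08106457 0.1891399 ] [0.57279284 0.0809499  0.188     ]
[0.57259128 0.07891418 0.18928563] [0.57272448 0.0787724  0.188     ]
[0.57054339 0.08114573 0.18863362] [0.57060306 0.08108237 0.188     ]
[0.57475009 0.08102442 0.1900456 ] [0.57498258 0.08081744 0.188     ]
291 [0.56556186 0.07286853 0.18217877] [0.57879588 0.08661945 0.19055486] [0.57217887 0.07974399 0.18636681]
tcp [0.5453 0.0344 0.2692] shift mm [101.1  24.2 -47. ]
[[-0.001  0.998 -0.061]
 [-0.001 -0.061 -0.998]
 [-1.    -0.001  0.001]]
turn [-0.001  0.001  0.001] shift after turn [101.2  24.1 -46.9]
```

Call:
{"fn": "arm_command", "kwargs": {"rows": [[0,12,-23,0,0,0,50],[0,12,-23,0,0,0,50],[0,0,0,0,0,0,50],[20,0,0,0,0,0,50],[20,0,0,0,0,0,50],[20,0,0,0,0,0,50],[0,0,0,0,0,0,50],[0,0,0,0,0,0,50]]}}

```text
clock: 3.48
tcp_pos: [0.5718, 0.0783, 0.2092]
ee_rot: [-1.071, 1.569, -2.704]
contact_force: [0.9, 0.1, 1.0]
opening: 0.0501
```

Call:
{"fn": "arm_command", "kwargs": {"rows": [[14,0,0,0,0,0,50],[14,0,0,0,0,0,50],[13,0,0,0,0,0,50],[0,0,0,0,0,0,50],[0,0,0,0,0,0,50],[0,0,0,0,0,0,50]]}}

```text
clock: 3.98
tcp_pos: [0.573, 0.0802, 0.1697]
ee_rot: [1.745, 1.57, 0.114]
contact_force: [0.9, -0.1, 0.4]
opening: 0.0495
```

Call:
{"fn": "arm_command", "kwargs": {"rows": [[0,0,0,0,0,0,0],[0,0,0,0,0,0,0],[0,0,0,0,0,0,0],[0,0,0,0,0,0,0],[0,0,0,0,0,0,0],[0,0,0,0,0,0,0]], "grip_force": 30}}

```text
clock: 4.48
tcp_pos: [0.5726, 0.0802, 0.1687]
ee_rot: [1.941, 1.571, 0.31]
contact_force: [-2.0, 1.9, 0.7]
opening: 0.0137
```

The jaws stopped at 13.7 mm, so they hold the 14 mm pin. Next I lift it 14 mm.

Call:
{"fn": "arm_command", "kwargs": {"rows": [[-3,0,0,0,0,0,0],[-4,0,0,0,0,0,0],[-4,0,0,0,0,0,0],[-3,0,0,0,0,0,0],[0,0,0,0,0,0,0],[0,0,0,0,0,0,0],[0,0,0,0,0,0,0]]}}

```text
clock: 5.07
tcp_pos: [0.5726, 0.0802, 0.1827]
ee_rot: [1.909, 1.57, 0.278]
contact_force: [2.3, 0.5, -2.3]
opening: 0.0138
```

```bash
python3 - <<'E'
from h import *
look('wrist','w2.png',(230,0,380,384),1.5)
L=np.load('last_wrist.npz');print(r.observe()['contact_force'])
look('side','s2.png',(200,130,330,310),4)
E
```

```text
[ 2.48551541  1.18610637 -2.22399065]
```

View pics/s2.png

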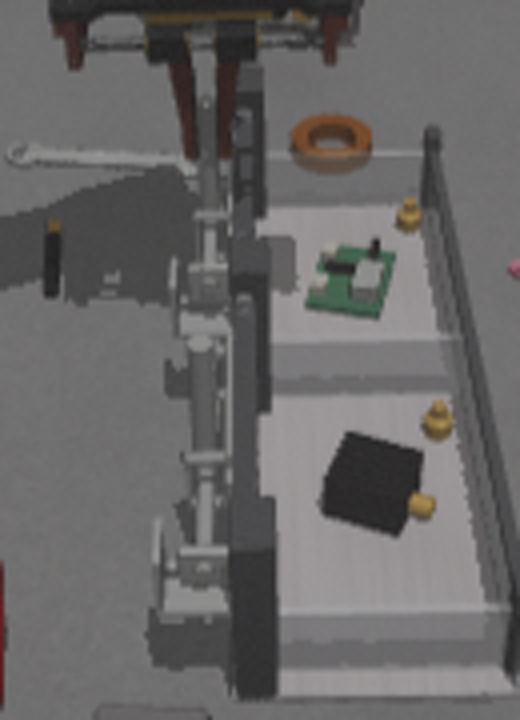

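The side crop shows the pin held between the fingers at (205,120), with the gate still shut. The force reading of -2.2 N in z matches the bolt's weight, so it is lifted. Now I draw it 35 mm.

Call:
{"fn": "arm_command", "kwargs": {"rows": [[0,0,-5,0,0,0,0],[0,0,-5,0,0,0,0],[0,0,-5,0,0,0,0],[0,0,-5,0,0,0,0],[0,0,0,0,0,0,0],[0,0,0,0,0,0,0]]}}

```text
clock: 5.67
tcp_pos: [0.5738, 0.1015, 0.1828]
ee_rot: [2.788, 1.569, 1.159]
contact_force: [2.7, 1.4, -1.0]
opening: 0.0134
```

Call:
{"fn": "arm_command", "kwargs": {"rows": [[0,0,-5,0,0,0,0],[0,0,-5,0,0,0,0],[0,0,-5,0,0,0,0],[0,0,0,0,0,0,0],[0,0,0,0,0,0,0],[0,0,0,0,0,0,0]]}}

```text
clock: 6.17
tcp_pos: [0.5747, 0.1159, 0.1828]
ee_rot: [2.681, 1.57, 1.051]
contact_force: [3.7, 1.2, -1.2]
opening: 0.0133
```

```bash
python3 - <<'E'
from h import *
o=r.observe(); print(o['contact_force'],o['tcp_pos'])
look('side','s3.png',(210,130,310,220),6)
E
```

```text
[ 3.66876168  1.18605686 -1.16465191] [0.57474151 0.11591162 0.1828026 ]
```

View pics/s3.png

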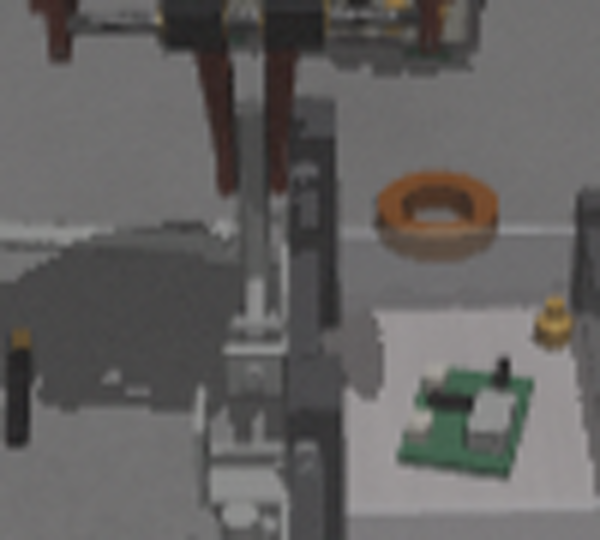

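The bolt is drawn about 36 mm and is out of the keeper, and the gate is still shut. Now I swing the gate in an arc about the hinge: 16 rows of 0.025 rad, 0.40 rad in all.

Call:
{"fn": "arm_command", "kwargs": {"rows": [[0,-2.35,-0.58,0.025,0,0,0],[0,-2.35,-0.58,0.025,0,0,0],[0,-2.35,-0.58,0.025,0,0,0],[0,-2.35,-0.58,0.025,0,0,0],[0,0,0,0,0,0,0],[0,0,0,0,0,0,0]]}}

```text
clock: 6.72
tcp_pos: [0.5654, 0.1183, 0.1828]
ee_rot: [0.911, 1.57, -0.82]
contact_force: [2.7, 1.6, -1.4]
opening: 0.0132
```

Call:
{"fn": "arm_command", "kwargs": {"rows": [[0,-2.35,-0.58,0.025,0,0,0],[0,-2.35,-0.58,0.025,0,0,0],[0,-2.35,-0.58,0.025,0,0,0],[0,-2.35,-0.58,0.025,0,0,0],[0,-2.35,-0.58,0.025,0,0,0],[0,-2.35,-0.58,0.025,0,0,0],[0,0,0,0,0,0,0],[0,0,0,0,0,0,0]]}}

```text
clock: 7.38
tcp_pos: [0.5524, 0.1248, 0.1827]
ee_rot: [0.912, 1.57, -0.969]
contact_force: [3.2, -1.2, -1.0]
opening: 0.0137
```

Call:
{"fn": "arm_command", "kwargs": {"rows": [[0,-2.35,-0.58,0.025,0,0,0],[0,-2.35,-0.58,0.025,0,0,0],[0,-2.35,-0.58,0.025,0,0,0],[0,-2.35,-0.58,0.025,0,0,0],[0,-2.35,-0.58,0.025,0,0,0],[0,-2.35,-0.58,0.025,0,0,0],[0,0,0,0,0,0,0],[0,0,0,0,0,0,0]]}}

```text
clock: 8.05
tcp_pos: [0.5407, 0.1329, 0.1826]
ee_rot: [0.634, 1.57, -1.396]
contact_force: [4.5, -0.6, -1.2]
opening: 0.0133
```

```bash
python3 - <<'E'
from h import *
o=r.observe(); print(o['contact_force'],o['tcp_pos'],o['opening'])
look('side','s4.png',(180,110,340,230),5)
look('wrist','w4.png',s=1.5)
E
```

```text
[ 4.47745672 -0.57391862 -1.2290391 ] [0.54072449 0.13287309 0.18263864] 0.013283366683985592
```

View pics/s4.png

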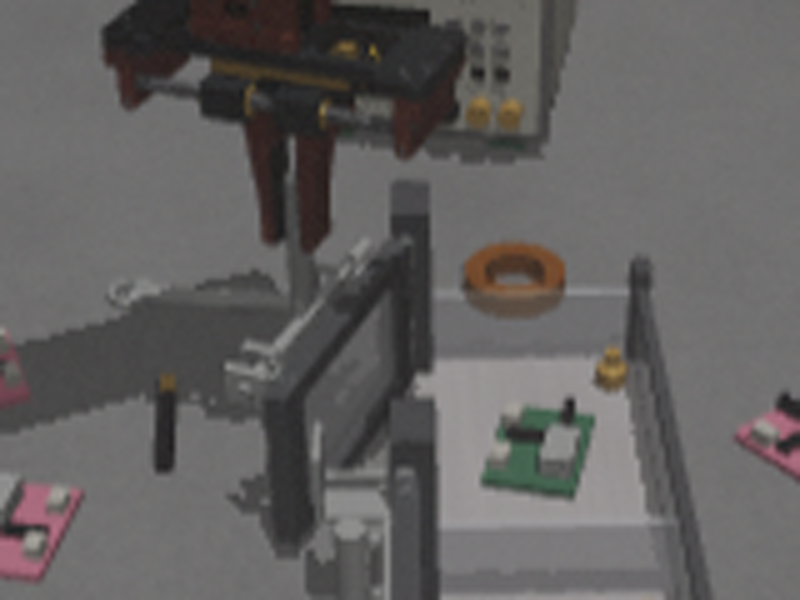

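View pics/w4.png

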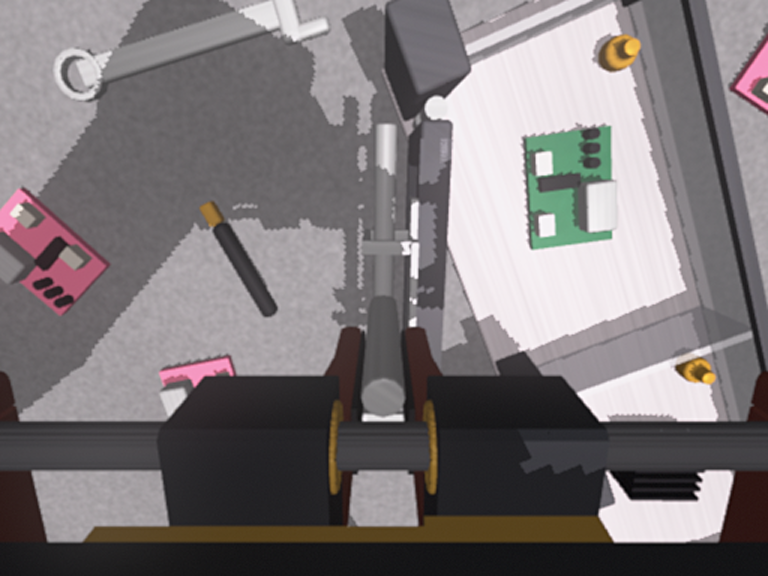

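The gate stands ajar with the pin still in the jaws. The TCP chord of 38 mm on a 97 mm radius gives about 0.39 rad, roughly a 69 mm gap. The leaf is parallel to the tool in the wrist view. I'll let it settle, then hand in.

Call:
{"fn": "arm_command", "kwargs": {"rows": [[0,0,0,0,0,0,0],[0,0,0,0,0,0,0],[0,0,0,0,0,0,0],[0,0,0,0,0,0,0],[0,0,0,0,0,0,0],[0,0,0,0,0,0,0]]}}

```text
clock: 8.65
tcp_pos: [0.5406, 0.133, 0.1826]
ee_rot: [0.064, 1.571, -1.967]
contact_force: [4.3, -1.5, -1.0]
opening: 0.0134
```

```bash
python3 - <<'E'
from h import *
o=r.observe(); print(o['contact_force'],o['tcp_pos'],o['opening'],abs(o['dq']).max())
if o['opening']>.011 and abs(o['dq']).max()<.03: print(workorder.hand_in())
E
```

```text
[ 4.2547341  -1.49123093 -0.98337606] [0.54062718 0.13301414 0.18260933] 0.013375732007265643 0.0018302734270398695
the job is handed in; nothing more can be done
None
```

The left bay's gate, the one with the green board, is unbolted and held ajar, and I handed the job in at about 8.7 s. I gripped the left bolt's pin, lifted it about 14 mm with the gate shut and drew it about 36 mm. I then swung the gate out about its hinge and held it there.

**Last checks:**
- **Gate angle:** about 0.39 rad, a gap of roughly 69 mm. I worked this out from the distance the gripper moved, not from a direct reading of the hinge.
- **Hold:** the arm was still, with joint speeds under 0.002 rad/s. The pin was still in the jaws at a 13.4 mm opening, and the tool felt about 4.5 N from the closing spring.
- **Everything else:** I never touched the right gate, and it was shut and bolted in the pictures before the swing. The last pictures, which show only part of that side, showed nothing else moved.

No check failed or disagreed.

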